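# Open the dye jug's push-and-turn safety cap

## Task

In the costume workshop, open the rectangular dye jug with the side handle: push its safety cap down firmly and, while holding it down, turn it anticlockwise (seen from above) by about 60 degrees so that it comes free. Then lift the cap off and set it down upright inside the shallow metal tray. Leave the taller round bottle, which has the same kind of cap, where it stands.

Things in the scene. Friction and masses are not known exactly. Their poses are not given: they have to be found in the camera images.
- cap_mid (a point): Centre of the jug's safety cap: 56 mm tall, 45 g, flat underside 28 mm below. Black round flange 60 mm wide, its flat top 2 mm below this point; on it a white ribbed knob, 34 mm in diameter, 30 mm tall: pinch it from above. z up. A spring holds it up with 8 N; it unlocks 5 mm down, bottoms at 9: push 7 mm (13 N), turn 60 degrees anticlockwise (free from 46, stop near 72), lift straight out.
- jug: White rectangular jug, 105 (x) by 85 mm (y), held fast on a rubber foot; loop handle on its +x side, reaching 105 mm from the neck axis, below 110 mm height. Origin on the table under the neck axis, z up. Grey collar round the neck: 72 mm wide, rim at 143 mm. Locked cap: x along the jug's x, centre 162 mm above the origin. Unpressed, the cap neither turns nor lifts.
- tray_in (a point): Centre of the inner floor of the shallow square aluminium tray, 170 mm outside, walls 4 mm thick and 20 mm high; this point is 4 mm above the table. x and y run along its sides, z up. Loose, 0.45 kg. A cap standing in it has its centre 28 mm above this point.
- round_bottle: White round bottle, 86 mm in diameter, with a collar and cap just like the jug's; 205 mm tall in all, loose, about 1.1 kg. Origin at the centre of its underside, z up. Not to be opened or moved.

How it is judged (in metres and radians):
On the way, in this order (a step that is already met when the one before it is completed fails the run):
1. the jug's cap is pushed down in its collar (at least 4 mm) (z of cap_mid in the frame of jug below 0.158 m), for 0.1 s.
2. the cap is free and lifted clear of the collar (z of cap_mid in the frame of jug above 0.187 m), for 0.1 s.
At the end, for the whole second after the job is handed in: The jug's cap stands upright (within 10 degrees) on the floor of the level tray, wholly inside its walls (centre within 58 mm of the tray's centre along each side), let go and at rest, and the round bottle stands upright within 20 mm of where it was (x of cap_mid in the frame of tray_in between -0.058 and 0.058 m and y of cap_mid in the frame of tray_in between -0.058 and 0.058 m and z of cap_mid in the frame of tray_in between 0.02 and 0.034 m and angle between each of cap_mid, tray_in, round_bottle's own z axis and vertical below 0.17 rad and distance of round_bottle from where it was at the start of the episode below 0.02 m); the robot touches nothing.
It fails at once if the round bottle is shifted by more than 20 mm or tipped (distance of round_bottle from where it was at the start of the episode above 0.02 m or angle between round_bottle's own z axis and vertical above 0.3 rad).
It also fails if it takes over 45 s, if anything falls off the work surface, if the arm or the gripper's body presses on something with over 40 N, if the wrist force passes 120 N, or if a joint passes its speed limit or range.

## Robot

A 6-joint arm with a two-finger parallel gripper is mounted at the origin on the work surface. World frame = base frame: x ahead of the robot, y to its left, z up, the work surface at z = 0. Lengths are in mm, angles in rad, forces in N, time in s.
With the tool pointing down it reaches from about 350 to 875 mm from the base axis. Payload 4.2 kg.
Tool frame: the origin (TCP) lies midway between the tips of the shut fingers; the grasp point (between the pads) lies 19 mm behind it; z points along the fingers, y is the direction in which the jaws open and shut (so a half turn about z gives the same grasp; the last joint's range is limited). The gripper opens to 85 mm and grips with 20 to 120 N. Pads are 22 mm wide; open, the fingers measure 114 mm over their backs; the gripper's body (76 mm by 85 mm) begins 54 mm behind the grasp point. The pads swing forward as they close: fully open they stand 13 mm farther back than shut.
Start: joints at [1.575, 0.385, 0.008, 0, -1.194, -0.259], TCP at [157.501, 604.808, 231.312] pointing down, gripper open.
Joint ranges: [-3.14, 3.14], [-1.21, 2.06], [-1.07, 1.41], [-3.16, 2.05], [-2.99, -0.16], [-3.1, 3.1]. Speed limits (rad/s): [2.79, 2.79, 3.14, 3.14, 3.14, 3.14].

## Interface

Orientations are given as a unit quaternion [x, y, z, w].
In Python, from bench import arm gives the robot as it stands.
- The arm moves only by the tool servo_tool, never from a script. Its argument "rows" is a list of rows, each an object of numbers: "fingers": the finger opening in cm, from 0 to 8.54; "x", "y", "z": the shift along the tool's x, y, z in cm; "turn": the turn about the tool's z in degrees. A call has 1 to 10 rows; each row shifts and turns the commanded pose from where the row before left it, along the tool's axes as they then stand; what a row does not reach is not made up. A row lasts 1/12 s, in which the tool goes at most 41.7 mm and 7.16 degrees, less where a joint would pass 70% of its speed; a pose out of reach is approached as far as the arm can. A call is refused whole if a number of a shift passes 4.17 or a number of a turn 7.16, either way. A call with a gripper value outside its range is refused whole. The fingers move at their own pace and stop on an object; the grip force is fixed at half the most. Time passes only in rows, so rows that do not move let the fingers close. It gives the time, the measured TCP pose, the force and the opening at its end, in the units of the state.
- arm.read_state(): the state, without advancing time (a new reading comes with each control period).
- arm.get_image(name): name is "side" or "top"; returns (picture, depth): 384x512x3 uint8, red, green, blue; 384x512 float32, mm along the optical axis (not along the pixel's ray), 0 where there is no reading.
- arm.camera_model(name): a dict with "fx", "fy", "cx", "cy" (pixels), "pose" (4x4, takes a point from camera to world coordinates). Camera axes: x right, y down, z forward; pixel columns grow to the right and rows downward; lengths in mm; the calibration is good to about 2 mm. A picture is of the moment at which its call begins. camera_model takes no time and is no camera call.
- arm.job_done(): hands the job in, once; it reports no verdict.
The state is a dict: "clock": time; "joints": joint angles; "joint_vel": joint speeds; "joint_efforts": joint torques, N m; "position": TCP position; "ee_rot": TCP orientation; "contact_force": force on the tool from outside, world axes, zero at the start; "wrist_torque": the same for the moment, N m; "gripper_width": finger opening in mm.
Only numpy, scipy, OpenCV 4.12 (cv2) and the standard library are available. Lean on these libraries where they do the work, as an engineer would, in place of code of your own. Each camera call takes 0.05 s, during which the arm holds its last target.

## Working session

There is one attempt and no reset: what is moved stays moved. The work goes in short steps, Python scripts to look and compute and a tool call to move; the robot and the scene stay as the last step left them, time stands still between calls to the robot, and variables do not carry over. Pictures are saved under pics/ and viewed, and the job is handed in when it is done.

Besides the shell and the picture viewer there is one more tool, called after "Request:" as a command line: name --argument value ..., lists and objects as JSON in quotes. servo_tool: Moves the arm, as the interface text tells. Its arguments: {"type":"object","properties":{"rows":{"type":"array","items":{"type":"object","properties":{"fingers":{"type":"number"},"x":{"type":"number"},"y":{"type":"number"},"z":{"type":"number"},"turn":{"type":"number"}}}}},"required":["rows"]}

```bash
mkdir -p pics
python3 - <<'E'
from bench import arm
import cv2,numpy as np
s=arm.read_state();print(s)
for n in("side","top"):
    p,d=arm.get_image(n);cv2.imwrite(f"pics/{n}0.png",p[:,:,::-1]);np.savez(f"{n}0.npz",p=p,d=d)
    m=arm.camera_model(n);print(n,{k:(np.round(v,3).tolist()) for k,v in m.items()})
E
```

```text
{'clock': 0.0, 'joints': array([ 1.57462452e+00,  3.85580523e-01,  6.63441040e-03, -5.03910083e-04,
       -1.19400911e+00, -2.58574738e-01]), 'joint_vel': array([ 0.00031748,  0.0003577 , -0.00194821, -0.00099702,  0.00056707,
       -0.00018617]), 'joint_efforts': array([-6.30422733e-05, -3.92282724e+01,  1.88398755e+01,  4.18608651e+00,
       -4.68423881e-03,  4.50082553e-06]), 'position': array([157.3483949 , 604.26697204, 230.20975297]), 'ee_rot': array([ 9.91886569e-01, -1.27121259e-01, -9.09490015e-05,  1.10080507e-03]), 'contact_force': array([ 0.54142873,  0.00575667, -0.18831763]), 'wrist_torque': array([-0.01736631,  0.01753639,  0.0046102 ]), 'gripper_width': 85.32611063430919}
side {'fx': 472.627, 'fy': 472.627, 'cx': 254.072, 'cy': 189.247, 'pose': [[0.976, -0.183, 0.121, 366.147], [-0.219, -0.77, 0.6, -715.573], [-0.017, -0.612, -0.791, 1023.624], [0.0, 0.0, 0.0, 1.0]]}
top {'fx': 358.022, 'fy': 358.022, 'cx': 253.516, 'cy': 191.044, 'pose': [[0.018, -0.997, 0.079, 464.476], [-1.0, -0.018, 0.007, -19.968], [-0.005, -0.079, -0.997, 816.707], [0.0, 0.0, 0.0, 1.0]]}
```

View pics/side0.png

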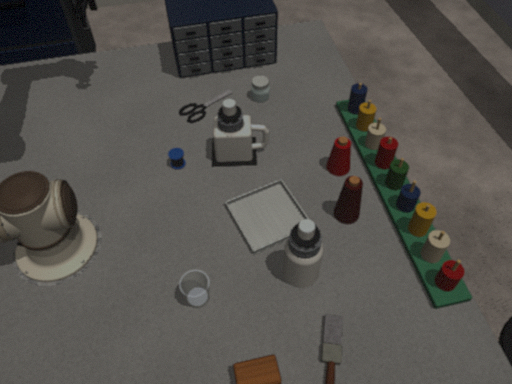

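View pics/top0.png

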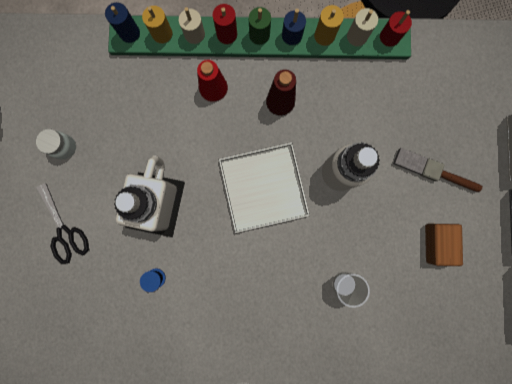

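```bash
cat > h.py <<'E'
import numpy as np,cv2
from bench import arm
def world(n,d):
    m=arm.camera_model(n);h,w=d.shape
    u,v=np.meshgrid(np.arange(w),np.arange(h))
    P=np.stack([(u-m['cx'])/m['fx']*d,(v-m['cy'])/m['fy']*d,d],-1)
    T=np.array(m['pose']);W=P@T[:3,:3].T+T[:3,3];W[d<=0]=np.nan;return W
def ray(n,u,v,z):
    m=arm.camera_model(n);T=np.array(m['pose'])
    r=T[:3,:3]@np.array([(u-m['cx'])/m['fx'],(v-m['cy'])/m['fy'],1]);o=T[:3,3]
    return o+r*(z-o[2])/r[2]
E
python3 - <<'E'
from h import *
for n in('top','side'):
    f=np.load(n+'0.npz');W=world(n,f['d']);p=f['p'].astype(int)
    print(n,'table',np.nanmedian(W[...,2]))
    bx={'top':[('jug',100,180,160,240),('rb',325,385,135,195)],'side':[('jug',205,255,90,170),('rb',280,330,215,290)]}[n]
    for nm,u0,u1,v0,v1 in bx:
        M=np.zeros(p.shape[:2],bool);M[v0:v1,u0:u1]=1
        lo=168 if nm=='jug' else 183
        K=M&(W[...,2]>lo)&(W[...,2]<235)
        q=W[K];t=np.nanpercentile(q[:,2],90)
        top=K&(W[...,2]>t-5)
        vv,uu=np.nonzero(top)
        c,r=cv2.minEnclosingCircle(np.c_[uu,vv].astype(np.float32))
        print(nm,K.sum(),'ztop',t,'n',top.sum(),'px',c,r,'mean',W[top].mean(0),'ray',ray(n,*c,t), 'rgb',p[top].mean(0))
        a=M&(W[...,2]>150)&(W[...,2]<163);print('  flange band',np.nanmin(W[a],0),np.nanmax(W[a],0))
    # tray
    if n=='top':
        M=np.zeros(p.shape[:2],np.uint8);M[135:240,210:315]=1
        g=p.min(2);T=(M>0)&(g>150)
        vv,uu=np.nonzero(T);R=cv2.minAreaRect(np.c_[uu,vv].astype(np.float32));print('tray',T.sum(),R)
        b=cv2.boxPoints(R);[print(np.round(ray(n,*x,12),1)) for x in b];print('c',ray(n,*R[0],12))
        H=(M>0)&(W[...,2]>14)&(W[...,2]<30);X=W[H][:,:2].astype(np.float32);R=cv2.minAreaRect(X);print('tray from depth',H.sum(),R)
    else:
        M=np.zeros(p.shape[:2],bool);M[170:260,215:320]=1
        H=M&(W[...,2]>14)&(W[...,2]<26);H[:,290:]&=(W[:,290:,0]<1e9);print('side rim',H.sum(),cv2.minAreaRect(W[H][:,:2].astype(np.float32)))
E
```

```text
top table 1.150726040783411
jug 375 ztop 192.12530294389265 n 298 px (125.08333587646484, 202.1666717529297) 10.084807395935059 mean [490.78089431 209.39316639 190.80207278] ray [490.73059843 208.6235319  192.12530294] rgb [174.60067114 176.91946309 180.43959732]
  flange band [461.27406971 179.69175387 154.389369  ] [520.46641736 240.95976035 162.99799688]
rb 377 ztop 206.76741883612038 n 308 px (366.9615478515625, 156.96153259277344) 10.24344539642334 mean [ 575.09207163 -209.98144748  205.50940091] ray [ 575.22464325 -209.69181004  206.76741884] rgb [173.58116883 175.80194805 179.80844156]
  flange band [ 538.70065968 -244.50023607  150.18117439] [ 612.09629338 -176.20735261  161.65278164]
tray 5015 ((263.4915466308594, 186.96347045898438), (74.50344848632812, 75.92755889892578), 77.00537872314453)
[599.7  67.3  12. ]
[ 641.9 -100.3   12. ]
[ 477.5 -139.4   12. ]
[436.4  25.6  12. ]
c [538.16355537 -36.74508331  12.        ]
tray from depth 602 ((537.1319580078125, -36.42668151855469), (170.55783081054688, 170.34307861328125), 13.9851713180542)
side table -0.9513760591752316
jug 163 ztop 190.66136382357328 n 98 px (229.0, 103.5) 6.18475866317749 mean [492.6606834  208.15162168 188.85998094] ray [492.36475923 205.76380434 190.66136382] rgb [133.71428571 136.52040816 132.12244898]
  flange band [463.09689879 177.59639852 150.05454522] [523.82438544 238.98400194 162.73323972]
rb 271 ztop 205.12107068450018 n 188 px (306.9210510253906, 225.76315307617188) 8.11501407623291 mean [ 576.84944569 -212.2607734   203.78473031] ray [ 576.92047873 -212.9246829   205.12107068] rgb [137.53191489 140.68085106 137.15425532]
  flange band [ 541.9288801  -247.33520623  150.00528828] [ 612.93990622 -183.39263803  160.5039634 ]
side rim 408 ((538.7200317382812, -36.84974670410156), (171.1664581298828, 173.59103393554688), 13.895496368408203)
```

Run:
```python
import cv2
a=cv2.imread('pics/side0.png')[70:290,160:350];b=cv2.imread('pics/top0.png')[130:250,95:400]
cv2.imwrite('pics/s0z.png',cv2.resize(a,None,fx=2.7,fy=2.7,interpolation=3));cv2.imwrite('pics/t0z.png',cv2.resize(b,None,fx=2.6,fy=2.6,interpolation=3))
```

```text
(no output)
```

View pics/s0z.png

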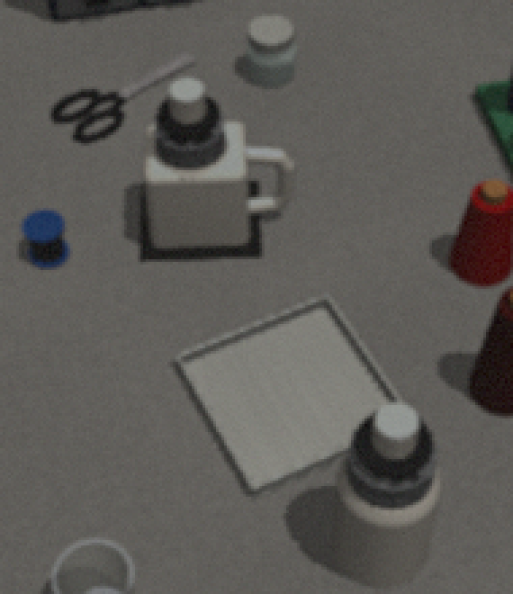

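View pics/t0z.png

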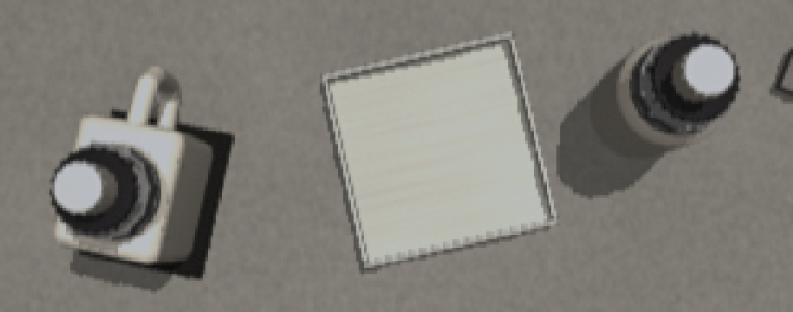

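Request:
servo_tool --rows '[{"x":2.65,"y":1.87},{"x":2.65,"y":1.87},{"x":2.65,"y":1.87},{"x":2.65,"y":1.87},{"x":2.65,"y":1.87},{"x":2.65,"y":1.87},{"x":2.65,"y":1.87},{"x":2.65,"y":1.87},{"x":2.65,"y":1.87},{"x":2.65,"y":1.87}]'

```text
invalid input at $.rows[0]: expected keys fingers, x, y, z, turn
```

Request:
servo_tool --rows '[{"x":2.65,"y":1.87},{"x":2.65,"y":1.87},{"x":2.65,"y":1.87},{"x":2.65,"y":1.87},{"x":2.65,"y":1.87},{"x":2.65,"y":1.87},{},{}]'

```text
invalid input at $.rows[0]: expected keys fingers, x, y, z, turn
```

Request:
servo_tool --rows '[{"turn":6},{"turn":6},{"turn":6},{"turn":6},{"turn":6},{"turn":6},{"turn":6},{"turn":6},{},{}]'

```text
invalid input at $.rows[0]: expected keys fingers, x, y, z, turn
```

```bash
cat >> h.py <<'E'
from scipy.spatial.transform import Rotation as R
def st(goal=None):
    s=arm.read_state();r=R.from_quat(s['ee_rot']);M=r.as_matrix()
    print('t',round(s['clock'],2),'pos',np.round(s['position'],1),'tilt',np.round(M[:,2],3),'yaw',round(np.degrees(np.arctan2(M[1,0],M[0,0])),1),'j',np.round(s['joints'],2),'F',np.round(s['contact_force'],1),'T',np.round(s['wrist_torque'],2),'w',round(s['gripper_width'],1))
    if goal is not None: print('tool shift mm',np.round(M.T@(np.array(goal)-s['position']),1))
    return s
E
python3 - <<'E'
from h import *
st([491.6,208.5,230])
p,d=arm.get_image('side');cv2.imwrite('pics/s1.png',cv2.resize(p[60:200,150:330,::-1],None,fx=4,fy=4,interpolation=cv2.INTER_CUBIC))
p,d=arm.get_image('top');cv2.imwrite('pics/t1.png',p[:,:,::-1])
st()
E
```

```text
t 0.1 pos [157.4 604.3 230.4] tilt [-0.    -0.002 -1.   ] yaw -14.6 j [ 1.57  0.39  0.01 -0.   -1.19 -0.26] F [-0.2  0.2 -0.5] T [-0.    0.01 -0.02] w 85.4
tool shift mm [423.2 298.7   1. ]
t 0.2 pos [157.4 604.5 230.6] tilt [-0.    -0.001 -1.   ] yaw -14.6 j [ 1.57  0.39  0.01 -0.   -1.19 -0.26] F [-0.2  0.8 -0.8] T [-0.01  0.04  0.02] w 85.4
```

View pics/s1.png

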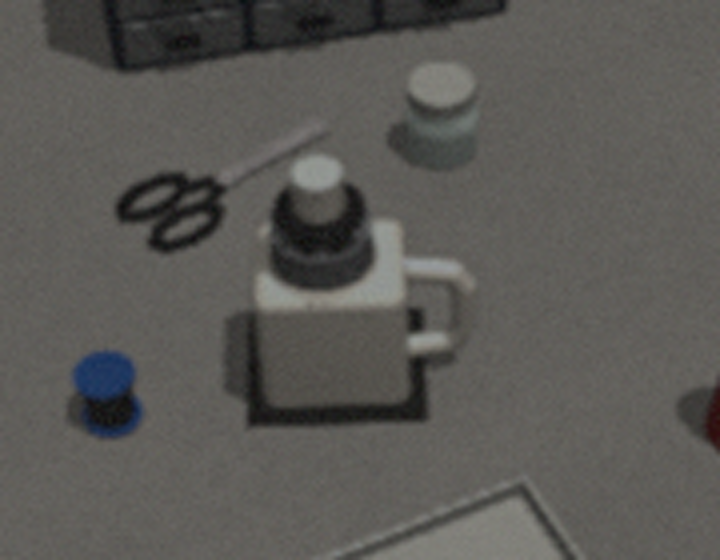

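View pics/t1.png

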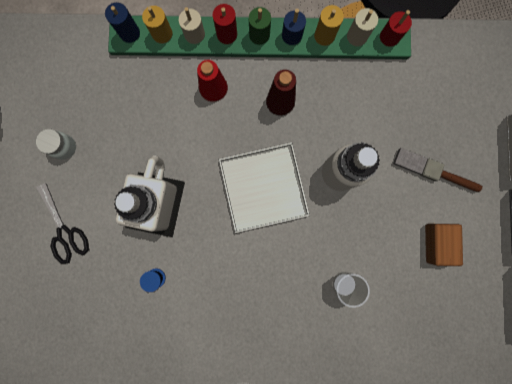

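The moves were refused because each row needs every key. The pictures show the scene unchanged, with the jug knob at about (128,202) in the top view.

Request:
servo_tool --rows '[{"fingers":8.5,"x":2.65,"y":1.87,"z":0,"turn":0},{"fingers":8.5,"x":2.65,"y":1.87,"z":0,"turn":0},{"fingers":8.5,"x":2.65,"y":1.87,"z":0,"turn":0},{"fingers":8.5,"x":2.65,"y":1.87,"z":0,"turn":0},{"fingers":8.5,"x":2.65,"y":1.87,"z":0,"turn":0},{"fingers":8.5,"x":2.65,"y":1.87,"z":0,"turn":0},{"fingers":8.5,"x":2.65,"y":1.87,"z":0,"turn":0},{"fingers":8.5,"x":2.65,"y":1.87,"z":0,"turn":0}]'

```text
clock: 0.87
position: [325.6, 405.1, 231.3]
ee_rot: [0.992, -0.127, -0.0, 0.0]
contact_force: [0.5, 0.0, 0.5]
gripper_width: 85.1
```

Request:
servo_tool --rows '[{"fingers":8.5,"x":2.65,"y":1.87,"z":0,"turn":0},{"fingers":8.5,"x":2.65,"y":1.87,"z":0,"turn":0},{"fingers":8.5,"x":2.65,"y":1.87,"z":0,"turn":0},{"fingers":8.5,"x":2.65,"y":1.87,"z":0,"turn":0},{"fingers":8.5,"x":2.65,"y":1.87,"z":0,"turn":0},{"fingers":8.5,"x":2.65,"y":1.87,"z":0,"turn":0},{"fingers":8.5,"x":2.65,"y":1.87,"z":0,"turn":0},{"fingers":8.5,"x":2.65,"y":1.87,"z":0,"turn":0},{"fingers":8.5,"x":0,"y":0,"z":0,"turn":0}]'

```text
clock: 1.62
position: [494.6, 204.9, 231.0]
ee_rot: [0.992, -0.13, 0.0, 0.001]
contact_force: [0.1, 1.0, 0.6]
gripper_width: 85.1
```

Request:
servo_tool --rows '[{"fingers":7,"x":0,"y":0,"z":0,"turn":6},{"fingers":7,"x":0,"y":0,"z":0,"turn":6},{"fingers":7,"x":0,"y":0,"z":0,"turn":6},{"fingers":7,"x":0,"y":0,"z":0,"turn":6},{"fingers":7,"x":0,"y":0,"z":0,"turn":6},{"fingers":7,"x":0,"y":0,"z":0,"turn":6},{"fingers":7,"x":0,"y":0,"z":0,"turn":6},{"fingers":7,"x":0,"y":0,"z":0,"turn":6},{"fingers":7,"x":0,"y":0,"z":0,"turn":0},{"fingers":7,"x":0,"y":0,"z":0,"turn":0}]'

```text
clock: 2.45
position: [492.2, 208.6, 231.2]
ee_rot: [0.855, -0.518, -0.0, 0.0]
contact_force: [0.5, 0.0, -0.4]
gripper_width: 70.1
```

Run:
```python
from h import *
p,d=arm.get_image('side');cv2.imwrite('pics/s2.png',cv2.resize(p[60:200,150:330,::-1],None,fx=4,fy=4,interpolation=cv2.INTER_CUBIC))
p,d=arm.get_image('top');cv2.imwrite('pics/t2.png',p[:,:,::-1])
st([491.6,208.5,165])
```

```text
t 2.55 pos [492.3 208.5 231.3] tilt [-0. -0. -1.] yaw -62.5 j [ 0.7   0.23 -0.21 -0.   -1.13 -0.22] F [ 0.1 -1.2  0. ] T [-0.    0.01  0.06] w 69.7
tool shift mm [-0.3  0.6 66.3]
```

View pics/s2.png

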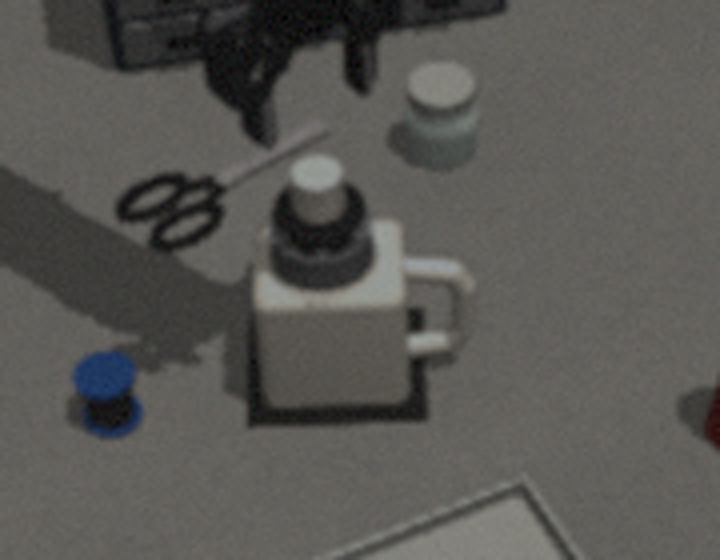

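View pics/t2.png

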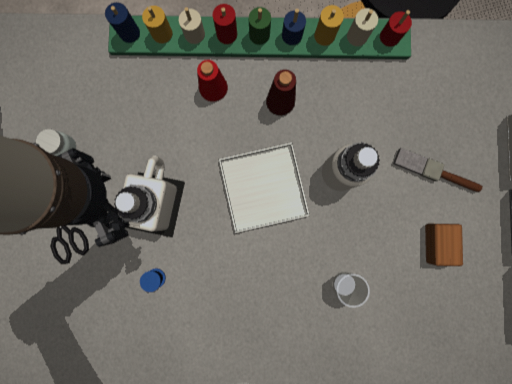

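Request:
servo_tool --rows '[{"fingers":7,"x":0,"y":0,"z":1.3,"turn":0},{"fingers":7,"x":0,"y":0,"z":1.3,"turn":0},{"fingers":7,"x":0,"y":0,"z":1.3,"turn":0},{"fingers":7,"x":0,"y":0,"z":1.3,"turn":0},{"fingers":7,"x":0,"y":0,"z":1.2,"turn":0},{"fingers":7,"x":0,"y":0,"z":0,"turn":0}]'

```text
clock: 3.05
position: [490.9, 207.5, 164.8]
ee_rot: [0.855, -0.519, -0.001, 0.002]
contact_force: [-0.8, -0.5, 0.0]
gripper_width: 70.1
```

Run:
```python
from h import *
p,d=arm.get_image('side');cv2.imwrite('pics/s3.png',cv2.resize(p[60:200,150:330,::-1],None,fx=4,fy=4,interpolation=cv2.INTER_CUBIC))
st([491.6,208.5,165])
```

```text
t 3.1 pos [491.7 207.9 166.2] tilt [-0.002 -0.002 -1.   ] yaw -62.5 j [ 0.7   0.29 -0.31 -0.   -0.97 -0.22] F [ 0.1 -0.4  1.4] T [ 0.01  0.01 -0.04] w 69.9
tool shift mm [-0.6 -0.1  1.2]
```

View pics/s3.png

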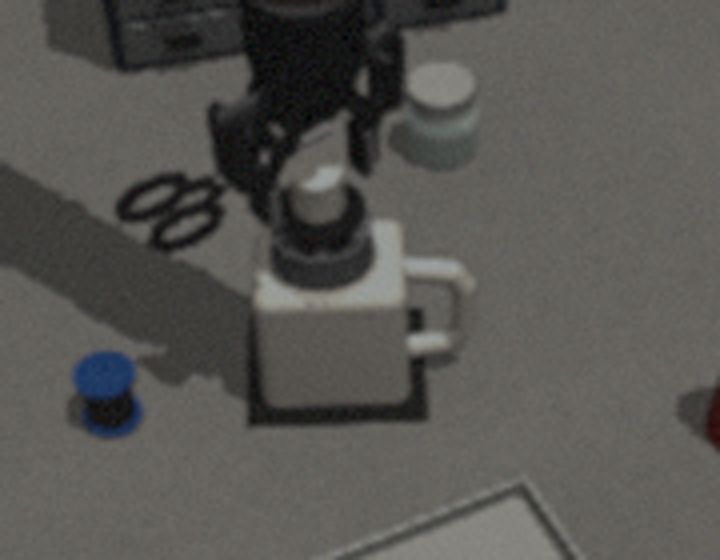

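The open fingers straddle the knob: tips at about (262,220) and (365,172) in the crop, knob at (318,185). I'll close on it now.

Request:
servo_tool --rows '[{"fingers":5,"x":0,"y":0,"z":0,"turn":0},{"fingers":4,"x":0,"y":0,"z":0,"turn":0},{"fingers":3.8,"x":0,"y":0,"z":0,"turn":0},{"fingers":2.5,"x":0,"y":0,"z":0,"turn":0},{"fingers":2.5,"x":0,"y":0,"z":0,"turn":0},{"fingers":2.5,"x":0,"y":0,"z":0,"turn":0}]'

```text
clock: 3.6
position: [493.2, 208.9, 168.7]
ee_rot: [0.855, -0.519, 0.001, -0.001]
contact_force: [0.5, 1.2, 5.4]
gripper_width: 31.9
```

Run:
```python
from h import *
p,d=arm.get_image('side');cv2.imwrite('pics/s4.png',cv2.resize(p[60:200,150:330,::-1],None,fx=4,fy=4,interpolation=cv2.INTER_CUBIC))
st()
```

```text
t 3.65 pos [493.2 208.9 168.7] tilt [ 0.003  0.001 -1.   ] yaw -62.6 j [ 0.7   0.29 -0.31  0.   -0.97 -0.23] F [0.2 1.5 6.2] T [ 0.09  0.12 -0.04] w 32.1
```

View pics/s4.png

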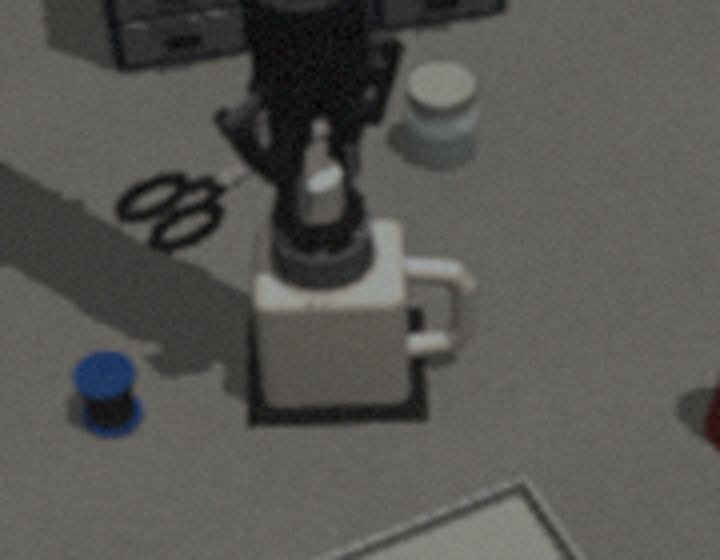

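Request:
servo_tool --rows '[{"fingers":2.5,"x":0,"y":0,"z":0.2,"turn":0},{"fingers":2.5,"x":0,"y":0,"z":0.2,"turn":0},{"fingers":2.5,"x":0,"y":0,"z":0.2,"turn":0},{"fingers":2.5,"x":0,"y":0,"z":0,"turn":0},{"fingers":2.5,"x":0,"y":0,"z":0,"turn":0}]'

```text
clock: 4.07
position: [493.3, 208.9, 163.6]
ee_rot: [0.855, -0.519, 0.001, -0.001]
contact_force: [-2.7, -0.5, 10.3]
gripper_width: 31.7
```

Request:
servo_tool --rows '[{"fingers":2.5,"x":0,"y":0,"z":0.15,"turn":0},{"fingers":2.5,"x":0,"y":0,"z":0.15,"turn":0},{"fingers":2.5,"x":0,"y":0,"z":0,"turn":0},{"fingers":2.5,"x":0,"y":0,"z":0,"turn":0}]'

```text
clock: 4.4
position: [493.3, 208.9, 160.9]
ee_rot: [0.855, -0.519, 0.001, -0.001]
contact_force: [-3.1, 0.2, 11.9]
gripper_width: 32.2
```

Run:
```python
from h import *
st()
p,d=arm.get_image('side');cv2.imwrite('pics/s5.png',cv2.resize(p[60:200,150:330,::-1],None,fx=4,fy=4,interpolation=cv2.INTER_CUBIC))
st()
```

```text
t 4.4 pos [493.3 208.9 160.9] tilt [ 0.003  0.001 -1.   ] yaw -62.5 j [ 0.7   0.3  -0.32  0.   -0.96 -0.23] F [-3.1  0.2 11.9] T [0.03 0.99 0.01] w 32.2
t 4.45 pos [493.3 208.9 161. ] tilt [ 0.003  0.001 -1.   ] yaw -62.5 j [ 0.7   0.3  -0.32  0.   -0.96 -0.23] F [-2.4  0.9 12. ] T [0.06 1.02 0.06] w 32.3
```

View pics/s5.png

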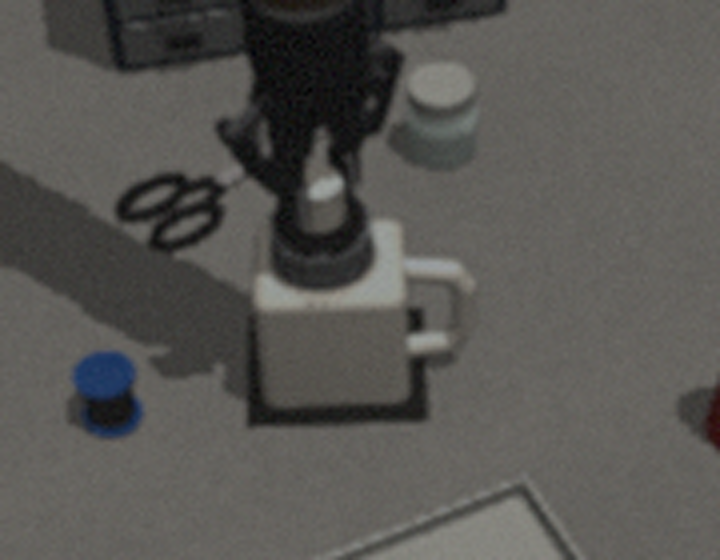

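Cap is down about 6–7 mm (12 N, and the knob is visibly lower in the view). Now turning anticlockwise, which is a negative turn about the tool z.

Request:
servo_tool --rows '[{"fingers":2.5,"x":0,"y":0,"z":0.05,"turn":0},{"fingers":2.5,"x":0,"y":0,"z":0,"turn":-5},{"fingers":2.5,"x":0,"y":0,"z":0,"turn":-5},{"fingers":2.5,"x":0,"y":0,"z":0,"turn":-5},{"fingers":2.5,"x":0,"y":0,"z":0,"turn":-5}]'

```text
clock: 4.87
position: [494.5, 209.4, 161.1]
ee_rot: [0.933, -0.361, 0.002, -0.002]
contact_force: [-0.8, -0.0, 12.1]
gripper_width: 32.2
```

Run:
```python
from h import *
st()
```

```text
t 4.87 pos [494.5 209.4 161.1] tilt [ 0.006  0.003 -1.   ] yaw -42.3 j [ 0.7   0.3  -0.32  0.   -0.95  0.13] F [-0.8 -0.  12.1] T [ 0.02  0.28 -0.08] w 32.2
```

Request:
servo_tool --rows '[{"fingers":2.5,"x":0,"y":0,"z":0,"turn":-5},{"fingers":2.5,"x":0,"y":0,"z":0,"turn":-5},{"fingers":2.5,"x":0,"y":0,"z":0,"turn":-5},{"fingers":2.5,"x":0,"y":0,"z":0,"turn":-5},{"fingers":2.5,"x":0,"y":0,"z":0,"turn":-5},{"fingers":2.5,"x":0,"y":0,"z":0,"turn":-5},{"fingers":2.5,"x":0,"y":0,"z":0,"turn":-5},{"fingers":2.5,"x":0,"y":0,"z":0,"turn":-5},{"fingers":2.5,"x":0,"y":0,"z":0,"turn":0}]'

```text
clock: 5.62
position: [495.0, 209.8, 161.3]
ee_rot: [1.0, -0.02, 0.004, -0.002]
contact_force: [0.2, 1.0, 12.3]
gripper_width: 31.7
```

Run:
```python
from h import *
st()
```

```text
t 5.62 pos [495.  209.8 161.3] tilt [ 0.007  0.003 -1.   ] yaw -2.3 j [ 0.7   0.3  -0.31  0.   -0.95  0.82] F [ 0.2  1.  12.3] T [0.1  0.05 0.07] w 31.7
```

Request:
servo_tool --rows '[{"fingers":2.5,"x":0,"y":0,"z":-0.5,"turn":0},{"fingers":2.5,"x":0,"y":0,"z":-0.5,"turn":0},{"fingers":2.5,"x":0,"y":0,"z":-0.5,"turn":0},{"fingers":2.5,"x":0,"y":0,"z":0,"turn":0}]'

```text
clock: 5.95
position: [494.5, 209.7, 175.4]
ee_rot: [1.0, -0.022, 0.003, -0.002]
contact_force: [3.6, 1.5, 4.1]
gripper_width: 32.0
```

Request:
servo_tool --rows '[{"fingers":2.5,"x":0,"y":0,"z":-0.8,"turn":0},{"fingers":2.5,"x":0,"y":0,"z":-0.8,"turn":0},{"fingers":2.5,"x":0,"y":0,"z":-0.8,"turn":0},{"fingers":2.5,"x":0,"y":0,"z":-0.8,"turn":0},{"fingers":2.5,"x":0,"y":0,"z":-0.8,"turn":0},{"fingers":2.5,"x":0,"y":0,"z":-0.8,"turn":0},{"fingers":2.5,"x":0,"y":0,"z":0,"turn":0},{"fingers":2.5,"x":0,"y":0,"z":0,"turn":0}]'

```text
clock: 6.62
position: [492.4, 208.5, 221.3]
ee_rot: [1.0, -0.023, 0.0, -0.0]
contact_force: [0.4, -0.2, -1.5]
gripper_width: 32.1
```

Run:
```python
from h import *
p,d=arm.get_image('side');cv2.imwrite('pics/s6.png',cv2.resize(p[60:200,150:330,::-1],None,fx=4,fy=4,interpolation=cv2.INTER_CUBIC))
st([537.9,-36.6,221])
```

```text
t 6.67 pos [492.2 208.3 220.7] tilt [-0.  0. -1.] yaw -2.6 j [ 0.7   0.24 -0.23 -0.   -1.1   0.82] F [-0.7  0.3 -0.3] T [-0.07  0.    0.03] w 32.4
tool shift mm [ 56.9 242.6  -0.3]
```

View pics/s6.png

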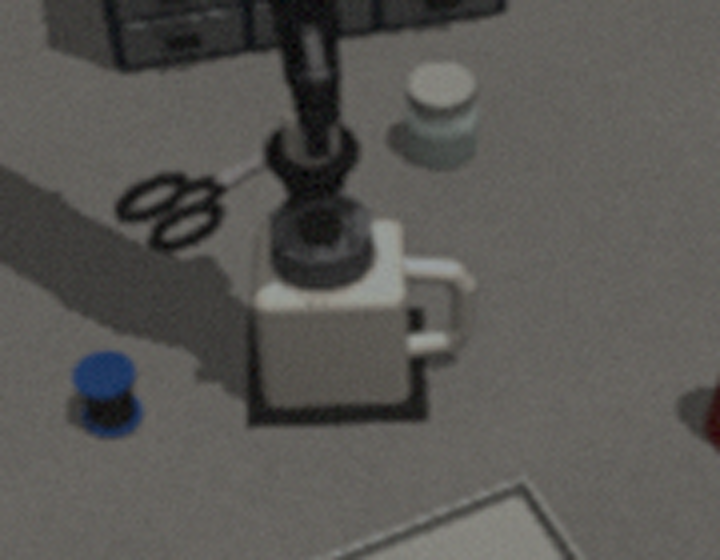

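The cap is out: the white knob with its black flange hangs from the fingers, and the collar at crop (322,228) is open. Carrying it over to the tray.

Request:
servo_tool --rows '[{"fingers":2.5,"x":0.57,"y":2.43,"z":0,"turn":0},{"fingers":2.5,"x":0.57,"y":2.43,"z":0,"turn":0},{"fingers":2.5,"x":0.57,"y":2.43,"z":0,"turn":0},{"fingers":2.5,"x":0.57,"y":2.43,"z":0,"turn":0},{"fingers":2.5,"x":0.57,"y":2.43,"z":0,"turn":0},{"fingers":2.5,"x":0.57,"y":2.43,"z":0,"turn":0},{"fingers":2.5,"x":0.57,"y":2.43,"z":0,"turn":0},{"fingers":2.5,"x":0.57,"y":2.43,"z":0,"turn":0},{"fingers":2.5,"x":0.57,"y":2.43,"z":0,"turn":0},{"fingers":2.5,"x":0.57,"y":2.43,"z":0,"turn":0}]'

```text
clock: 7.5
position: [537.9, -38.2, 220.1]
ee_rot: [1.0, -0.023, -0.001, 0.0]
contact_force: [-0.0, 1.2, -0.5]
gripper_width: 31.7
```

Request:
servo_tool --rows '[{"fingers":2.5,"x":0,"y":0,"z":0,"turn":0},{"fingers":2.5,"x":0,"y":0,"z":2.0,"turn":0},{"fingers":2.5,"x":0,"y":0,"z":2.0,"turn":0},{"fingers":2.5,"x":0,"y":0,"z":2.0,"turn":0},{"fingers":2.5,"x":0,"y":0,"z":2.0,"turn":0},{"fingers":2.5,"x":0,"y":0,"z":2.0,"turn":0},{"fingers":2.5,"x":0,"y":0,"z":2.0,"turn":0},{"fingers":2.5,"x":0,"y":0,"z":2.0,"turn":0},{"fingers":2.5,"x":0,"y":0,"z":2.0,"turn":0},{"fingers":2.5,"x":0,"y":0,"z":0,"turn":0}]'

```text
clock: 8.33
position: [534.9, -37.0, 56.6]
ee_rot: [1.0, -0.023, -0.005, 0.001]
contact_force: [-0.8, -0.9, -0.9]
gripper_width: 31.8
```

Run:
```python
from h import *
p,d=arm.get_image('side');cv2.imwrite('pics/s7.png',cv2.resize(p[130:290,190:360,::-1],None,fx=3.5,fy=3.5,interpolation=cv2.INTER_CUBIC))
st([537.9,-36.6,38])
```

```text
t 8.38 pos [536.4 -36.9  58.7] tilt [-0.006 -0.001 -1.   ] yaw -2.6 j [ 0.23  0.43 -0.42 -0.   -0.73  1.29] F [ 0.7  1.2 -0.5] T [-0.04  0.02 -0.  ] w 31.8
tool shift mm [ 1.6 -0.4 20.7]
```

View pics/s7.png

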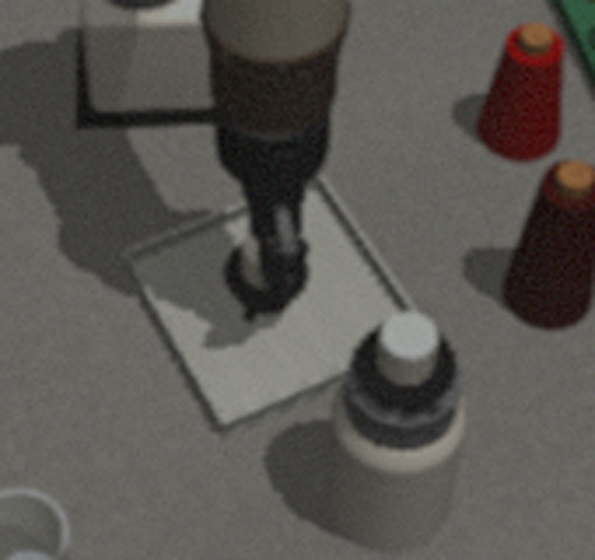

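The cap hangs over the middle of the tray, at about (265,275) in the crop, clear of the walls and the bottle. Lowering gently.

Request:
servo_tool --rows '[{"fingers":2.5,"x":0,"y":0,"z":0.6,"turn":0},{"fingers":2.5,"x":0,"y":0,"z":0.6,"turn":0},{"fingers":2.5,"x":0,"y":0,"z":0.4,"turn":0},{"fingers":2.5,"x":0,"y":0,"z":0.2,"turn":0},{"fingers":2.5,"x":0,"y":0,"z":0,"turn":0},{"fingers":2.5,"x":0,"y":0,"z":0,"turn":0}]'

```text
clock: 8.88
position: [538.5, -36.9, 43.1]
ee_rot: [1.0, -0.023, 0.0, -0.0]
contact_force: [-0.5, -0.8, -0.3]
gripper_width: 32.1
```

Request:
servo_tool --rows '[{"fingers":2.5,"x":0,"y":0,"z":0.15,"turn":0},{"fingers":2.5,"x":0,"y":0,"z":0.15,"turn":0},{"fingers":2.5,"x":0,"y":0,"z":0,"turn":0},{"fingers":2.5,"x":0,"y":0,"z":0,"turn":0}]'

```text
clock: 9.22
position: [538.3, -36.9, 39.8]
ee_rot: [1.0, -0.023, -0.0, 0.0]
contact_force: [0.2, 0.3, -0.2]
gripper_width: 32.1
```

Request:
servo_tool --rows '[{"fingers":2.5,"x":0,"y":0,"z":0.1,"turn":0},{"fingers":2.5,"x":0,"y":0,"z":0.1,"turn":0},{"fingers":2.5,"x":0,"y":0,"z":0,"turn":0},{"fingers":2.5,"x":0,"y":0,"z":0,"turn":0}]'

```text
clock: 9.55
position: [538.5, -36.9, 38.7]
ee_rot: [1.0, -0.022, 0.0, 0.0]
contact_force: [-1.8, 1.0, 5.5]
gripper_width: 32.2
```

Contact with the floor (5 N). Back off slightly and let go.

Request:
servo_tool --rows '[{"fingers":2.5,"x":0,"y":0,"z":-0.1,"turn":0},{"fingers":3.6,"x":0,"y":0,"z":0,"turn":0},{"fingers":4.5,"x":0,"y":0,"z":0,"turn":0},{"fingers":7,"x":0,"y":0,"z":0,"turn":0},{"fingers":7,"x":0,"y":0,"z":0,"turn":0},{"fingers":7,"x":0,"y":0,"z":0,"turn":0}]'

```text
clock: 10.05
position: [538.3, -37.0, 38.7]
ee_rot: [1.0, -0.023, -0.0, 0.0]
contact_force: [0.1, 0.8, -0.0]
gripper_width: 70.0
```

Request:
servo_tool --rows '[{"fingers":7,"x":0,"y":0,"z":-1.0,"turn":0},{"fingers":7,"x":0,"y":0,"z":-1.0,"turn":0},{"fingers":7,"x":0,"y":0,"z":-2.0,"turn":0},{"fingers":7,"x":0,"y":0,"z":-3.0,"turn":0},{"fingers":7,"x":0,"y":0,"z":-3.0,"turn":0},{"fingers":7,"x":0,"y":0,"z":-3.0,"turn":0},{"fingers":7,"x":0,"y":0,"z":-3.0,"turn":0},{"fingers":7,"x":0,"y":0,"z":-3.0,"turn":0},{"fingers":7,"x":0,"y":0,"z":0,"turn":0},{"fingers":7,"x":0,"y":0,"z":0,"turn":0}]'

```text
clock: 10.88
position: [539.3, -36.7, 232.2]
ee_rot: [1.0, -0.023, 0.003, -0.001]
contact_force: [-0.6, -0.2, -1.0]
gripper_width: 69.8
```

Run:
```python
from h import *
p,d=arm.get_image('side');cv2.imwrite('pics/s8.png',cv2.resize(p[60:290,170:360,::-1],None,fx=2.6,fy=2.6,interpolation=cv2.INTER_CUBIC))
W=world('side',d);np.savez('side8.npz',p=p,d=d)
M=np.zeros(d.shape,bool);M[160:250,220:290]=1
K=M&(W[...,2]>48)&(W[...,2]<70);print('knob top',K.sum(),np.nanmedian(W[K],0),np.nanmax(W[K],0))
M=np.zeros(d.shape,bool);M[215:290,280:330]=1
K=M&(W[...,2]>200)&(W[...,2]<215);print('bottle top',K.sum(),np.nanmean(W[K],0))
f=np.load('side0.npz');W0=world('side',f['d']);K=M&(W0[...,2]>200)&(W0[...,2]<215);print('before',K.sum(),np.nanmean(W0[K],0))
st()
```

```text
knob top 143 [535.56328707 -41.12451645  58.6108284 ] [553.65689037 -21.17217647  63.14573901]
bottle top 187 [ 576.84527032 -212.51140772  203.87792313]
before 188 [ 576.84944569 -212.2607734   203.78473031]
t 10.93 pos [538.2 -36.8 230.2] tilt [ 0.002  0.001 -1.   ] yaw -2.6 j [ 0.23  0.24 -0.21 -0.   -1.12  1.29] F [-0.4 -0.3 -1.1] T [ 0.01  0.04 -0.  ] w 70.1
```

View pics/s8.png

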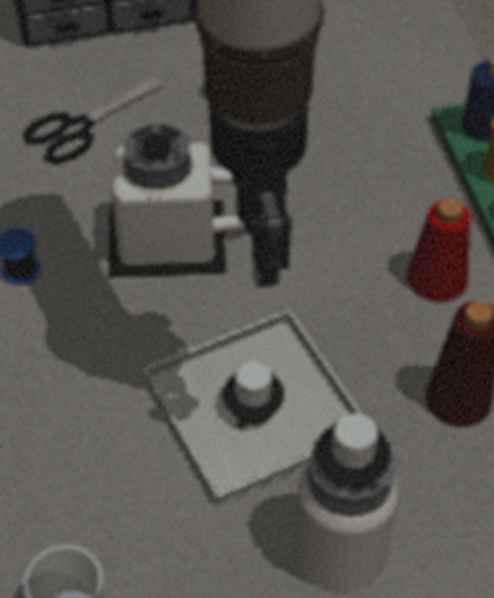

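The cap stands upright at about (253,390) in the crop, near the middle of the tray. The jug is open, the bottle hasn't moved, and the gripper is clear.

Run:
```python
from bench import arm
print(arm.job_done())
```

```text
the job is handed in; nothing more can be done
None
```

The jug is open and its cap stands upright in the shallow tray; I handed the job in at about 11 s of the 45 s allowed. I pinched the cap's knob, pushed it down about 6–7 mm (12 N) and turned it 60° anticlockwise. It then lifted straight out, and I set it down near the tray's centre.

Last checks:
- **Cap:** it stands upright near the middle of the tray. The highest depth reading on its knob is about 63 mm, against 60 mm expected. I released it at about (538, -37) mm, while the tray's centre measured (538, -37) mm before the move; I did not remeasure the tray afterwards.
- **Round bottle:** its top shifted by 0.3 mm between the first and last pictures, which is within noise.
- **Gripper:** it is open and about 190 mm above where it let go, with force readings near zero.

**Problems along the way:**
- My first three move calls were refused because the rows lacked some keys. Nothing moved.
- The push depth estimates disagreed slightly: about 5.6 mm from the force and about 7.8 mm from the tool height. The cap still came free without resistance.

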